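# Make up two job trays at the goldsmith's bench

### The job

Make up two job trays: in the tray with two bays lay the hammer flat in one bay and stand the dimpled steel block, dimples up, in the other; in the tray with three bays lay the wooden ring clamp flat in the long bay and stand the burr stand and the small jar upright, one in each small bay, either way round. Carry the hammer level, held at its balance point just behind the head, and set things down rather than drop them. Leave the large jar where it is.

Things in the scene. Friction and masses are not known exactly. Their poses are not given: they have to be found in the camera images.
- hammer_balance (a point): hammer on its side, 161 mm long, about 95 g: steel head (50 mm along y, 22 mm thick), wooden handle 11 mm thick behind the head, 22 mm at the grip. Point: balance point on the handle axis, 11 mm above its underside. x to the head, y along the head, z up. Head axis at x = 35 mm, head end 46, handle end -115, mid-length -35; thin neck from x = -30 to 27, pinched across y. Head may lie at either end of its bay.
- block_center (a point): steel doming block, 40 x 40 mm and 36 mm high, round dimples in the top; about 420 g. This point is its centre, 18 mm above its underside; x and y square to its sides, z up.
- clamp_center (a point): wooden ring clamp lying flat: two jaws bound by a metal band at the middle, a wedge sticking out at one end; jaws 120 mm long, 24 mm wide (27 mm over the band), 20 mm high. This point is its centre, 10 mm above its underside, under the band; x along it, y across, z up; the wedge ends at x = -72 mm, the dark jaw tips at x = +60 mm.
- burrs_center (a point): burr stand: round wooden disc, 42 mm diameter, 24 mm high, with six thin steel burrs standing up out of its top to 44 mm above its underside. This point is the disc's centre, 12 mm above its underside; z up. Gripped by the disc.
- jar_small_center (a point): small glass jar with metal screw cap, 36 mm diameter, 36 mm high, standing. This point is its centre, 18 mm above its underside; z up.
- jar_large_center (a point): large glass jar with metal screw cap, 58 mm diameter, 56 mm high, standing among the stock; belongs to neither kit and stays. This point is its centre, 28 mm above the bench.
- tray_two: the two-bay tray (doming kit): fixed flat wooden tray, 196 mm (x) by 166 mm (y), floor 4 mm thick, walls 5 mm thick, tops 14 mm above the bench. Origin under its middle at bench height, z up. Partition along x at y = -3.5 mm: one long bay 186 x 72 mm centred at y = -42 mm; a second 186 x 79 mm centred at y = 38.5 mm.
- tray_three: the three-bay tray (setting kit): fixed flat wooden tray, 196 mm (x) by 166 mm (y), floor 4 mm thick, walls 5 mm thick, tops 14 mm above the bench. Origin under its middle at bench height, z up. Partition along x at y = -3.5 mm: one long bay 186 x 72 mm centred at y = -42 mm; two small bays 90 x 79 mm centred at y = 38.5, x = -48 and 48 mm.
Things that resemble listed ones, but are neither listed nor needed, are in the scene too. Of the things shaped like the part that bears burrs_center, the wooden one is meant.

How it is judged:
At the end, for the whole second after the job is handed in: Two-bay tray: hammer flat in one bay, doming block dimples up in the other. Three-bay tray: ring clamp flat in the long bay, burr stand and small jar upright, one per small bay. Each wholly on its bay's floor (height within 4 mm), at rest; large jar within 25 mm of its start ((x of hammer_balance in the frame of tray_two between 0.018 and 0.052 m or x of hammer_balance in the frame of tray_two between -0.052 and -0.018 m) and ((y of hammer_balance in the frame of tray_two between -0.06 and -0.024 m and y of block_center in the frame of tray_two between 0.015 and 0.062 m) or (y of hammer_balance in the frame of tray_two between 0.016 and 0.061 m and y of block_center in the frame of tray_two between -0.062 and -0.022 m)) and z of hammer_balance in the frame of tray_two between 0.01 and 0.019 m and angle between the x axis of hammer_balance and the x axis of tray_two, either way round below 0.35 rad and angle between each of hammer_balance, clamp_center's own z axis and vertical below 0.06 rad and x of block_center in the frame of tray_two between -0.075 and 0.075 m and z of block_center in the frame of tray_two between 0.018 and 0.026 m and angle between block_center's own z axis and vertical below 0.1 rad and x of clamp_center in the frame of tray_three between -0.036 and 0.036 m and y of clamp_center in the frame of tray_three between -0.068 and -0.016 m and z of clamp_center in the frame of tray_three between 0.01 and 0.018 m and angle between the x axis of clamp_center and the x axis of tray_three, either way round below 0.45 rad and ((x of burrs_center in the frame of tray_three between 0.018 and 0.078 m and y of burrs_center in the frame of tray_three between 0.014 and 0.063 m and z of burrs_center in the frame of tray_three between 0.012 and 0.02 m and angle between each of burrs_center, jar_small_center's own z axis and vertical below 0.1 rad and x of jar_small_center in the frame of tray_three between -0.078 and -0.018 m and y of jar_small_center in the frame of tray_three between 0.014 and 0.063 m and z of jar_small_center in the frame of tray_three between 0.018 and 0.026 m) or (x of burrs_center in the frame of tray_three between -0.078 and -0.018 m and y of burrs_center in the frame of tray_three between 0.014 and 0.063 m and z of burrs_center in the frame of tray_three between 0.012 and 0.02 m and angle between each of burrs_center, jar_small_center's own z axis and vertical below 0.1 rad and x of jar_small_center in the frame of tray_three between 0.018 and 0.078 m and y of jar_small_center in the frame of tray_three between 0.014 and 0.063 m and z of jar_small_center in the frame of tray_three between 0.018 and 0.026 m)) and linear speed of each of hammer, block, clamp, burrs, jar_small below 0.02 m/s and angular speed of each of hammer, block, clamp, burrs, jar_small below 0.2 rad/s and distance of jar_large_center from where it was at the start of the episode below 0.025 m); the robot touches nothing.
It fails at once if the hammer is carried or set aslant (more than about 23 degrees from level) (angle between hammer_balance's own z axis and vertical above 0.4 rad).
It fails at once if a thing is dropped (falls free of the fingers faster than 0.8 m/s, a drop of over 3 cm) ((linear speed of hammer above 0.8 m/s and contact force between the fingers and hammer below 0.05 N) or (linear speed of block above 0.8 m/s and contact force between the fingers and block below 0.05 N) or (linear speed of clamp above 0.8 m/s and contact force between the fingers and clamp below 0.05 N) or (linear speed of burrs above 0.8 m/s and contact force between the fingers and burrs below 0.05 N) or (linear speed of jar_small above 0.8 m/s and contact force between the fingers and jar_small below 0.05 N)).
It fails at once if the large jar is pushed more than 25 mm from its place or tipped over (distance of jar_large_center from where it was at the start of the episode above 0.025 m or angle between jar_large_center's own z axis and vertical above 0.5 rad).
It also fails if it takes over 128 s, if anything falls off the work surface, if the arm or the gripper's body presses on something with over 40 N, if the wrist force passes 120 N, or if a joint passes its speed limit or range.

### The arm

A 7-joint arm with a two-finger parallel gripper is mounted at the origin on the work surface. World frame = base frame: x ahead of the robot, y to its left, z up, the work surface at z = 0. Lengths are in m, angles in rad, forces in N, time in s.
With the tool pointing down it reaches from about 0.4 to 0.85 m from the base axis. Payload 10.4 kg.
Tool frame: the origin (TCP) lies at the centre of the arm's flange, where the gripper is bolted on; the fingertips stand 182 mm ahead of it and the grasp point (between the pads) lies 164 mm ahead of it; z points along the fingers, y is the line along which they close (so a half turn about z gives the same grasp; the last joint's range is limited). The gripper opens to 87 mm and grips with 3 to 60 N. Pads are 19 mm wide; open, the fingers measure 117 mm over their backs; the gripper's body (75 mm by 190 mm) begins 51 mm behind the grasp point.
Start: joints at [1.193, 0.332, -0.065, 1.46, 0.022, 1.35, -0.088], TCP at [0.217, -0.586, 0.405] pointing down, gripper open.
Joint ranges: [-2.6, 2.6], [-0.5, 2.12], [-1.47, 1.34], [0.16, 2.42], [-1.27, 4.41], [0.06, 2.06], [-2.6, 2.6]. Speed limits (rad/s): [2.22, 2.22, 2.79, 2.79, 3.14, 3.14, 3.14].

### API

Orientations are given as a unit quaternion [x, y, z, w].
In Python, from bench import r, eyes, job gives the robot as it stands. The module is installed in compiled form; this text tells all that it offers.
- The arm moves only by the shell command python3 -m inch 'ROWS' [OPENING] [FORCE]. ROWS is JSON, a list of rows, each a list of 6 numbers: the shift along the tool's x, y, z normalised to -1 to 1, where 1 is 4 cm, then the turn, a rotation vector about the tool's x, y, z normalised to -1 to 1, where 1 is 0.12 rad. In form: [[x, y, z, wx, wy, wz], ...]. A call has exactly 5 rows; each row shifts and turns the commanded pose from where the row before left it, along the tool's axes as they then stand; what a row does not reach is not made up. A row lasts 1/12 s, in which the tool goes at most 41.7 mm and 7.16 degrees, less where a joint would pass 70% of its speed; a pose out of reach is approached as far as the arm can. A call with a number of a shift or a turn outside -1 to 1 is refused whole. A call with a gripper value outside its range is refused whole. OPENING is the gripper command: -1 is shut, 1 is fully open, values between are in proportion, set as the call begins (- or left out, the last holds). The fingers move at their own pace and stop on an object; FORCE is the grip in N (left out, the last holds). Time passes only in rows, so rows that do not move let the fingers close, or fill a call up. It gives the time, the measured TCP pose, the force, the opening and the grip force at its end, in the units of the state.
- r.read_state(): the state, without advancing time (a new reading comes with each control period).
- eyes.camera(name): name is "side" or "top" or "wrist"; returns a dict with "pixels" (480x640x3 uint8, red, green, blue), "fx", "fy", "cx", "cy" (pixels), "D" ([k1, k2, p1, p2, k3] as OpenCV has them; the pictures are not rectified), "extrinsics" (4x4, takes a point from camera to world coordinates). Camera axes: x right, y down, z forward; pixel columns grow to the right and rows downward; lengths in m; the calibration is good to about 2 mm. A picture is of the moment at which its call begins. There is no depth.
- job.close_job(): hands the job in; it is judged then, once.
The state is a dict: "time": time; "joint_positions": joint angles; "joint_vel": joint speeds; "joint_torque": joint torques, N m; "ee_pos": TCP position; "eef_rot": TCP orientation; "ft_force": force on the tool from outside, world axes, zero at the start; "torque": the same for the moment, N m; "width": finger opening in m; "grip_force": force on a finger pad.
Only numpy, scipy, OpenCV 4.12 (cv2) and the standard library are available. Lean on these libraries where they do the work, as an engineer would, in place of code of your own. Each camera call takes 0.05 s, during which the arm holds its last target. There are 200 camera calls.

## Working session

There is one attempt and no reset: what is moved stays moved. The work goes in short steps, Python scripts to look and compute and a shell command to move; the robot and the scene stay as the last step left them, time stands still between calls to the robot, and variables do not carry over. Pictures are saved under pics/ and viewed, at most 14 in all, crops included, and the job is handed in when it is done.

```bash
mkdir -p pics; cat > h.py <<'E'
import numpy as np, cv2
from bench import r, eyes, job
def cam(n):
    c=eyes.camera(n); c['K']=np.array([[c['fx'],0,c['cx']],[0,c['fy'],c['cy']],[0,0,1.]]); c['D']=np.array(c['D'],float); c['E']=np.array(c['extrinsics'])
    c['img']=cv2.cvtColor(c['pixels'],cv2.COLOR_RGB2BGR); return c
def ray(c,uv,z):
    p=cv2.undistortPoints(np.array(uv,float).reshape(-1,1,2),c['K'],c['D']).reshape(-1,2)
    d=np.c_[p,np.ones(len(p))]@c['E'][:3,:3].T; o=c['E'][:3,3]
    return o+d*((z-o[2])/d[:,2])[:,None]
def proj(c,P):
    T=np.linalg.inv(c['E']); return cv2.projectPoints(np.array(P,float).reshape(-1,3),cv2.Rodrigues(T[:3,:3])[0],T[:3,3],c['K'],c['D'])[0].reshape(-1,2)
E
python3 - <<'E'
from h import *
import pickle
np.set_printoptions(precision=4,suppress=True)
for n in ['top','side']:
    c=cam(n); cv2.imwrite(f'pics/{n}0.png',c['img']); print(n,c['fx'],c['E']); pickle.dump(c,open(n+'0.pkl','wb'))
print(r.read_state())
E
```

```text
top 439.2278886630367 [[-0.002  -0.9946  0.1039  0.4432]
 [-1.      0.0025  0.0043 -0.002 ]
 [-0.0045 -0.1039 -0.9946  0.9069]
 [ 0.      0.      0.      1.    ]]
side 545.412127576239 [[ 0.8492 -0.4029  0.3414  0.216 ]
 [-0.5278 -0.6277  0.5722 -0.5416]
 [-0.0162 -0.6661 -0.7457  0.7757]
 [ 0.      0.      0.      1.    ]]
{'time': 0.1, 'joint_positions': array([ 1.1934,  0.3328, -0.0647,  1.4609,  0.0216,  1.3499, -0.0885]), 'joint_vel': array([-0.0005, -0.002 ,  0.    , -0.0014, -0.0016,  0.0018,  0.0001]), 'joint_torque': array([  0.0012, -62.4547,   0.0245, -39.0719,  -0.0615,   0.0366,
         0.0001]), 'ee_pos': array([ 0.2171, -0.586 ,  0.404 ]), 'eef_rot': array([ 0.9843,  0.1765, -0.0001, -0.0006]), 'ft_force': array([ 0.3413, -0.0377,  0.2816]), 'torque': array([-0.0429,  0.0068,  0.0095]), 'grip_force': 0.0, 'width': 0.08701455262161797}
```

View pics/top0.png

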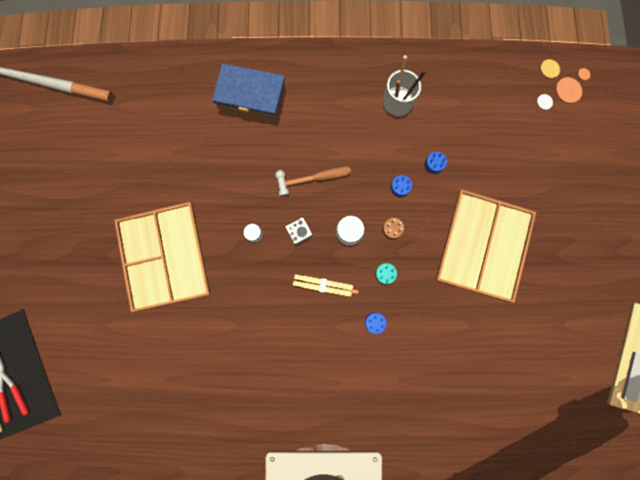

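View pics/side0.png

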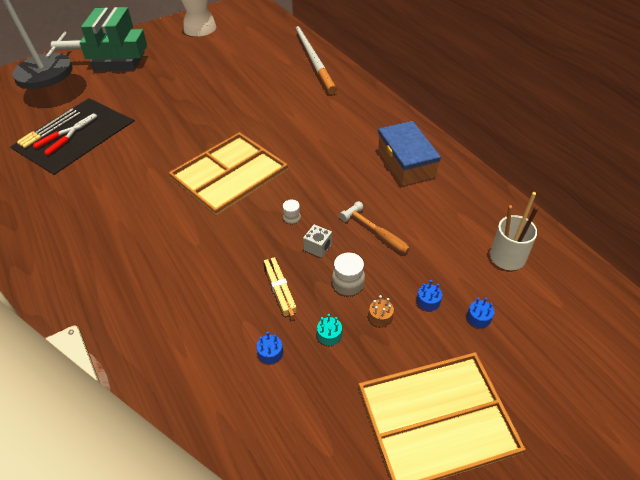

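Top view. World +x is up in the image and +y is left.
- **Trays:** three-bay tray at about (162,257), two-bay tray at about (487,246).
- **Burr-stand candidates:** wooden (394,228), blue (402,185), (437,162) and (376,323), teal (387,273). I choose the wooden one.
- **Jars:** small (252,233), large (351,230), which stays.
- **Others:** block (299,231), hammer (315,180, head on the left; the file at (60,85) is not it), clamp (325,285).

Next I'll take one close crop and measure.

```bash
python3 - <<'E'
from h import *
import pickle
np.set_printoptions(precision=4,suppress=True)
c=pickle.load(open('top0.pkl','rb')); im=c['img']
cv2.imwrite('pics/crop0.png',cv2.resize(im[150:340,235:455],None,fx=3,fy=3,interpolation=cv2.INTER_CUBIC))
hsv=cv2.cvtColor(im,cv2.COLOR_BGR2HSV)
# trays: everything bright/woody inside rough boxes
for n,(x0,y0,x1,y1) in dict(three=(105,195,215,320),two=(430,182,545,310)).items():
    s=hsv[y0:y1,x0:x1]; m=((s[...,2]>135)&(s[...,1]>60)).astype(np.uint8)
    pts=cv2.findNonZero(m).reshape(-1,2)+[x0,y0]
    rc=cv2.minAreaRect(pts.astype(np.float32)); b=cv2.boxPoints(rc)
    w=ray(c,b,0.014); print(n,'px',b.round(1).tolist()); print(w[:,:2],'ctr',w.mean(0)[:2])
    print('sides',[np.linalg.norm(w[i]-w[(i+1)%4]).round(4) for i in range(4)], 'ang',[np.arctan2(*(w[(i+1)%4]-w[i])[[1,0]]).round(3) for i in range(2)])
for n,uv,z in [('block',(299,231),.036),('burr',(394,228),.03),('jars',(252,232),.036),('jarL',(351,229),.056),('hammerhead',(282,183),.01),('hammerend',(350,172),.01),('clampband',(323,285),.02),('clampL',(294,281),.02),('clampR',(353,291),.02)]:
    print(n,ray(c,uv,z)[0])
E
```

```text
three px [[110.9000015258789, 212.60000610351562], [212.5, 193.1999969482422], [231.5, 293.0], [129.89999389648438, 312.3999938964844]]
[[0.6009 0.448 ]
 [0.6402 0.2308]
 [0.4336 0.1868]
 [0.393  0.3978]] ctr [0.5169 0.3158]
sides [np.float64(0.2207), np.float64(0.2113), np.float64(0.2149), np.float64(0.214)] ang [np.float64(-1.392), np.float64(-2.932)]
two px [[410.8999938964844, 280.29998779296875], [435.20001220703125, 178.10000610351562], [538.7000122070312, 202.6999969482422], [514.4000244140625, 304.8999938964844]]
[[ 0.4587 -0.1777]
 [ 0.6712 -0.2341]
 [ 0.6196 -0.4542]
 [ 0.4068 -0.3911]] ctr [ 0.5391 -0.3143]
sides [np.float64(0.2198), np.float64(0.226), np.float64(0.2219), np.float64(0.2196)] ang [np.float64(-0.259), np.float64(-1.801)]
block [0.5573 0.0486 0.036 ]
burr [ 0.5637 -0.1426  0.03  ]
jars [0.5556 0.143  0.036 ]
jarL [ 0.5584 -0.0542  0.056 ]
hammerhead [0.6619 0.0861 0.01  ]
hammerend [ 0.685  -0.0561  0.01  ]
clampband [0.4498 0.0009 0.02  ]
clampL [0.4579 0.0593 0.02  ]
clampR [ 0.4376 -0.0594  0.02  ]
```

View pics/crop0.png

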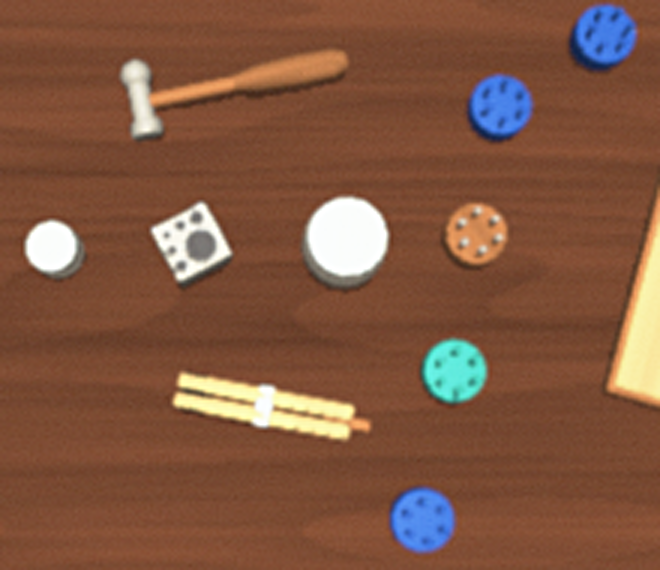

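The close crop confirms the choices: the wooden burr stand at crop (476,234) is brown with bright burrs, and the block's dimples face up. Next: a cleaner tray measurement and a helper that works out moves.

```bash
cat >> h.py <<'E'
from scipy.spatial.transform import Rotation as R
def go(x,y,z,close=None,s=None):
    """units needed to bring the grasp point to x,y,z (tool down) with closing axis at world angle close (mod pi)"""
    s=s or r.read_state(); M=R.from_quat(s['eef_rot']); m=M.as_matrix()
    g=np.array(s['ee_pos'])+0.164*m[:,2]
    t=np.array([x,y,z])-g
    print('grasp pt',g.round(4),'tool units BEFORE turn',(m.T@t/0.04).round(2))
    yc=np.arctan2(m[1,1],m[0,1]); 
    if close is not None:
        d=(close-yc+np.pi/2)%np.pi-np.pi/2
        yn=yc+d; xa=yn+np.pi/2   # tool down: z=-Z => x = y cross z
        xa=np.array([-np.sin(yn),np.cos(yn),0]); xa=-xa if np.dot(np.cross(xa,[np.cos(yn),np.sin(yn),0]),[0,0,-1])<0 else xa
        ya=np.array([np.cos(yn),np.sin(yn),0])
        print('closing now',yc.round(3),'turn units wz',(-d/0.12).round(2),'shift AFTER turn',(np.array([xa@t,ya@t,-t[2]])/0.04).round(2))
    tz=R.align_vectors([[0,0,-1]],[m[:,2]])[0].as_rotvec(); print('tilt fix wxyz(units)',(m.T@tz/0.12).round(2), 'joints',s['joint_positions'].round(2))
E
python3 - <<'E'
from h import *
import pickle
np.set_printoptions(precision=4,suppress=True)
c=pickle.load(open('top0.pkl','rb')); im=c['img']
hsv=cv2.cvtColor(im,cv2.COLOR_BGR2HSV)
for n,(u,v) in dict(three=(185,250),two=(470,240)).items():
    m=((hsv[...,2]>140)&(hsv[...,1]>60)&(hsv[...,0]>9)).astype(np.uint8)
    m[:, 216:440]=0; m=cv2.morphologyEx(m,cv2.MORPH_CLOSE,np.ones((5,5)))
    for k in cv2.findContours(m,0,1)[0]:
        if cv2.contourArea(k)>3000 and cv2.pointPolygonTest(k,(u,v),False)>0:
            w=ray(c,k.reshape(-1,2),0.014)[:,:2].astype(np.float32)
            rc=cv2.minAreaRect(w); print(n,rc, cv2.boxPoints(rc))
print(c['E'][:3,3])
go(0.56,0.0,0.25,0.0)
E
```

```text
three ((0.5090771317481995, 0.33775150775909424), (0.19999682903289795, 0.16920910775661469), 12.86219310760498) [[0.3928 0.398 ]
 [0.4304 0.233 ]
 [0.6254 0.2775]
 [0.5877 0.4425]]
two ((0.5307259559631348, -0.33916258811950684), (0.16913360357284546, 0.2001836895942688), 73.50456237792969) [[ 0.4107 -0.3918]
 [ 0.6027 -0.4487]
 [ 0.6507 -0.2865]
 [ 0.4588 -0.2297]]
[ 0.4432 -0.002   0.9069]
grasp pt [ 0.217  -0.5858  0.24  ] tool units BEFORE turn [ 13.13 -10.75  -0.24]
closing now -1.216 turn units wz -10.13 shift AFTER turn [14.64  8.57 -0.25]
tilt fix wxyz(units) [-0.01  0.    0.  ] joints [ 1.19  0.33 -0.06  1.46  0.02  1.35 -0.09]
```

```bash
for i in 1 2 3 4; do python3 -m inch '[[0.66,-0.54,0,0,0,0],[0.66,-0.54,0,0,0,0],[0.66,-0.54,0,0,0,0],[0.66,-0.54,0,0,0,0],[0.66,-0.54,0,0,0,0]]' 1 20 | tail -c 300; done
for i in 1 2; do python3 -m inch '[[0,0,0,0,0,-1],[0,0,0,0,0,-1],[0,0,0,0,0,-1],[0,0,0,0,0,-1],[0,0,0,0,0,-1]]' | tail -c 300; done
python3 - <<'E'
from h import *
c=cam('wrist'); cv2.imwrite('pics/w0.png',c['img']); print(c['fx'],c['E'].round(3)); go(0.668,0.0515,0.15,0.16)
E
```

```text
time: 0.52
ee_pos: [0.3039, -0.4374, 0.4044]
eef_rot: [0.984, 0.176, -0.0, -0.0]
ft_force: [0.2, -0.8, 1.3]
width: 0.0869
grip_force: 0.0
time: 0.93
ee_pos: [0.3901, -0.2901, 0.4046]
eef_rot: [0.984, 0.176, -0.0, 0.0]
ft_force: [1.1, -0.1, 0.3]
width: 0.0871
grip_force: 0.0
time: 1.35
ee_pos: [0.4763, -0.1431, 0.4046]
eef_rot: [0.984, 0.176, -0.0, 0.0]
ft_force: [1.2, -0.5, 0.2]
width: 0.0869
grip_force: 0.0
time: 1.77
ee_pos: [0.5627, 0.0039, 0.4045]
eef_rot: [0.984, 0.176, -0.0, 0.0]
ft_force: [0.3, -0.2, 0.4]
width: 0.0866
grip_force: 0.0
time: 2.18
ee_pos: [0.5621, 0.0025, 0.4043]
eef_rot: [0.887, 0.462, -0.0, -0.0]
ft_force: [0.1, -0.2, 0.6]
width: 0.0871
grip_force: 0.0
time: 2.6
ee_pos: [0.5621, 0.0024, 0.4044]
eef_rot: [0.711, 0.704, -0.0, -0.0]
ft_force: [0.2, 0.2, -0.2]
width: 0.0869
grip_force: 0.0
340.46087361968216 [[ 1.    -0.01  -0.003  0.564]
 [-0.01  -0.963 -0.269  0.076]
 [-0.001  0.269 -0.963  0.384]
 [ 0.     0.     0.     1.   ]]
grasp pt [0.562  0.0023 0.2403] tool units BEFORE turn [1.23 2.65 2.26]
closing now -0.001 turn units wz -1.34 shift AFTER turn [0.79 2.81 2.26]
tilt fix wxyz(units) [-0.01  0.    0.  ] joints [ 0.55  0.28 -0.75  1.6   0.19  1.34 -0.23]
```

View pics/w0.png

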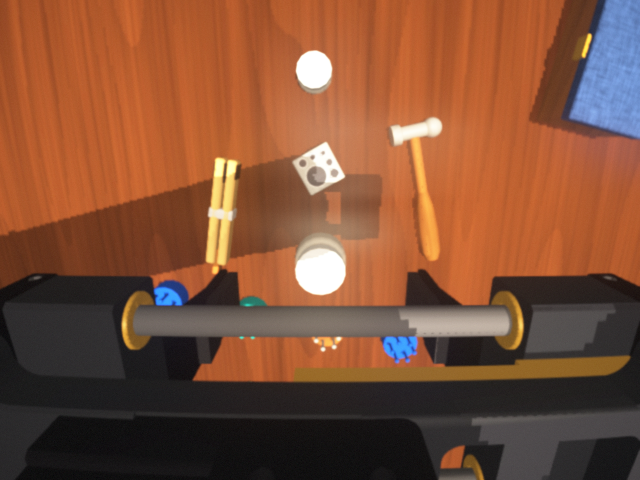

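The wrist view shows these pixels:
- **Hammer:** head (394,137)–(434,127), handle end (431,255).
- **Block:** about (319,168).
- **Clamp:** band (222,214), wedge (215,270).
- **Jars:** small cap (314,70), large cap (320,271).

I'll measure with simple masks.

```bash
python3 - <<'E'
from h import *
np.set_printoptions(precision=4,suppress=True)
c=cam('wrist'); im=c['img']; hsv=cv2.cvtColor(im,cv2.COLOR_BGR2HSV)
H,S,V=hsv[...,0].astype(int),hsv[...,1].astype(int),hsv[...,2].astype(int)
def blob(m,uv,box):
    k=np.zeros_like(m); x0,y0,x1,y1=box; k[y0:y1,x0:x1]=m[y0:y1,x0:x1]
    k=cv2.morphologyEx(k.astype(np.uint8),cv2.MORPH_CLOSE,np.ones((5,5)))
    cs=[q for q in cv2.findContours(k,0,1)[0]]; return max(cs,key=cv2.contourArea).reshape(-1,2).astype(np.float32)
grey=S<90
for n,box,z,m in [('block',(285,130,355,205),.036,grey&(V>90)),('jar',(290,45,340,95),.036,grey&(V>170)),('band',(200,200,245,228),.02,grey),('head',(380,112,448,150),.013,grey),('handle',(400,145,445,265),.011,(H<16)&(V>150)&(S>150)),('clamp',(195,150,245,264),.02,(H>14)&(V>120))]:
    p=blob(m,None,box); w=ray(c,p,z)[:,:2].astype(np.float32); rc=cv2.minAreaRect(w)
    print(n,np.array(rc[0]),np.array(rc[1]),'deg',round(rc[2],1),'circ',cv2.minEnclosingCircle(w), 'px',cv2.boundingRect(p))
for n,uv,z in [('head axis@handle',(415,134),.011),('handle mid',(424,195),.011),('handle end',(431,256),.011)]: print(n,ray(c,uv,z)[0])
E
```

```text
block [0.5593 0.0492] [0.0405 0.0413] deg 28.2 circ ((0.5596262812614441, 0.04895998165011406), 0.0274994894862175) px (293, 142, 53, 53)
jar [0.5564 0.1406] [0.0374 0.0332] deg 89.9 circ ((0.556847095489502, 0.1405327171087265), 0.019077898934483528) px (298, 50, 36, 43)
band [0.4522 0.0009] [0.0128 0.0298] deg 84.9 circ ((0.4523409605026245, 0.0027214265428483486), 0.015640946105122566) px (208, 206, 28, 14)
head [0.6627 0.0862] [0.0534 0.0204] deg 11.4 circ ((0.6619036197662354, 0.08726657181978226), 0.027345867827534676) px (391, 119, 52, 28)
handle [0.6753 0.0047] [0.052  0.1381] deg 3.5 circ ((0.6776756048202515, 0.0048687756061553955), 0.0730462521314621) px (400, 145, 45, 120)
clamp [0.4522 0.0017] [0.1204 0.0279] deg 79.6 circ ((0.45254650712013245, 0.0015229564160108566), 0.06087262183427811) px (205, 156, 35, 108)
head axis@handle [0.661  0.0837 0.011 ]
handle mid [0.6753 0.0187 0.011 ]
handle end [ 0.6891 -0.0526  0.011 ]
```

```bash
python3 -m inch '[[0,0,0,0,0,-0.81],[0,0,0,0,0,-0.81],[0,0,0,0,0,0],[0,0,0,0,0,0],[0,0,0,0,0,0]]' 0.15 20 | grep ee_pos
python3 - <<'E'
from h import *
go(.6688,.0514,.10,.193)
E
```

```text
ee_pos: [0.5622, 0.0024, 0.4047]
grasp pt [0.5621 0.0024 0.2407] tool units BEFORE turn [0.75 2.84 3.52]
closing now 0.173 turn units wz -0.16 shift AFTER turn [0.69 2.85 3.52]
tilt fix wxyz(units) [-0.  0.  0.] joints [ 0.57  0.28 -0.78  1.6   0.2   1.34 -0.06]
```

```bash
python3 -m inch '[[0.14,0.57,0.7,0,0,-0.16],[0.14,0.57,0.7,0,0,0],[0.14,0.57,0.7,0,0,0],[0.14,0.57,0.7,0,0,0],[0.14,0.57,0.7,0,0,0]]' | grep -E 'ee_pos'
python3 -m inch '[[0,0,0,0,0,0],[0,0,0,0,0,0],[0,0,0,0,0,0],[0,0,0,0,0,0],[0,0,0,0,0,0]]' | grep -E 'ee_pos'
python3 - <<'E'
from h import *
c=cam('wrist'); cv2.imwrite('pics/w1.png',c['img']); go(.6688,.0514,.020,.193)
p=proj(c,[[.6688,.0514,.011]]); print(p)
E
```

```text
ee_pos: [0.6696, 0.0523, 0.2631]
ee_pos: [0.6687, 0.0513, 0.2669]
grasp pt [0.6691 0.0512 0.1027] tool units BEFORE turn [ 0.01 -0.01  2.07]
closing now 0.196 turn units wz 0.03 shift AFTER turn [ 0.01 -0.01  2.07]
tilt fix wxyz(units) [0.02 0.01 0.  ] joints [ 0.34  0.63 -0.7   1.45  0.42  1.2  -0.21]
[[320.49112224 245.52295923]]
```

View pics/w1.png

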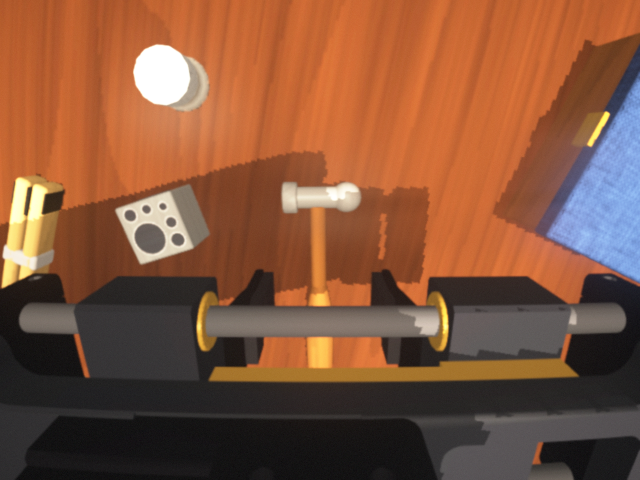

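Hammer neck is centred between the fingers (col 318), with the balance point at about row 246. Descending and gripping.

```bash
python3 -m inch '[[0,0,0.4,0,0,0],[0,0,0.4,0,0,0],[0,0,0.4,0,0,0],[0,0,0.4,0,0,0],[0,0,0.4,0,0,0]]' | grep -E 'ee_pos|force'
python3 -m inch '[[0,0,0.05,0,0,0],[0,0,0,0,0,0],[0,0,0,0,0,0],[0,0,0,0,0,0],[0,0,0,0,0,0]]' -1 25
python3 -m inch '[[0,0,0,0,0,0],[0,0,0,0,0,0],[0,0,0,0,0,0],[0,0,0,0,0,0],[0,0,0,0,0,0]]' 
python3 -m inch '[[0,0,-0.2,0,0,0],[0,0,-0.2,0,0,0],[0,0,-0.4,0,0,0],[0,0,-0.6,0,0,0],[0,0,-0.6,0,0,0]]'
python3 - <<'E'
from h import *
c=cam('wrist'); cv2.imwrite('pics/w2.png',c['img'])
a=-0.288; ct=np.array([.531,-.339]); ex=np.array([np.cos(a),np.sin(a)]); ey=np.array([-np.sin(a),np.cos(a)])
for x,y in [(-.035,.040),(-.035,-.042),(0,-.042),(0,.04)]: print(x,y,ct+x*ex+y*ey)
t=ct-.035*ex+.04*ey; go(t[0],t[1],.10,1.283)
E
```

```text
ee_pos: [0.6686, 0.0516, 0.1839]
ft_force: [0.5, -0.8, -0.4]
grip_force: 0.0
time: 4.83
ee_pos: [0.6688, 0.0519, 0.1828]
eef_rot: [0.634, 0.773, 0.0, 0.0]
ft_force: [-1.2, 0.8, 4.5]
width: 0.0251
grip_force: 2.2
time: 5.25
ee_pos: [0.6688, 0.0519, 0.1828]
eef_rot: [0.634, 0.773, 0.0, 0.0]
ft_force: [0.5, -0.1, 4.1]
width: 0.0103
grip_force: 25.4
time: 5.67
ee_pos: [0.6684, 0.0519, 0.2643]
eef_rot: [0.634, 0.773, -0.0, -0.0]
ft_force: [0.8, -0.0, -0.1]
width: 0.0098
grip_force: 25.0
-0.035 0.04 [ 0.50880292 -0.29070621]
-0.035 -0.042 [ 0.48551204 -0.36932895]
0 -0.042 [ 0.51907052 -0.37927018]
0 0.04 [ 0.54236141 -0.30064745]
grasp pt [0.6708 0.0526 0.1063] tool units BEFORE turn [-7.62 -5.66  0.13]
closing now 0.198 turn units wz -9.04 shift AFTER turn [ 1.45 -9.38  0.16]
tilt fix wxyz(units) [ 0.05  0.   -0.  ] joints [ 0.34  0.63 -0.7   1.45  0.42  1.21 -0.21]
```

View pics/w2.png

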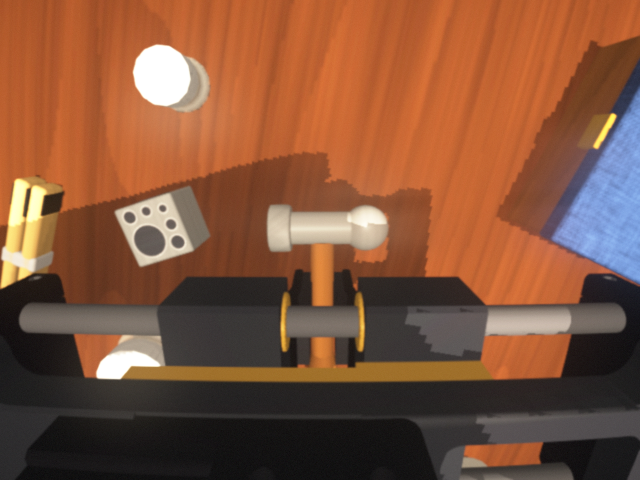

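Hammer is held level at its balance point, with the head clear. Carrying it to tray two.

```bash
for i in 1 2 3; do python3 -m inch '[[-0.51,-0.38,0,0,0,0],[-0.51,-0.38,0,0,0,0],[-0.51,-0.38,0,0,0,0],[-0.51,-0.38,0,0,0,0],[-0.51,-0.38,0,0,0,0]]' | grep -E 'ee_pos|grip'; done
for i in 1 2 3; do python3 -m inch '[[0,0,0,0,0,-0.6],[0,0,0,0,0,-0.6],[0,0,0,0,0,-0.6],[0,0,0,0,0,-0.6],[0,0,0,0,0,-0.6]]' | grep -E 'eef_rot|grip'; done
python3 - <<'E'
from h import *
c=cam('wrist'); cv2.imwrite('pics/w3.png',c['img']); go(.5088,-.2907,.04,1.283)
a=-0.288; ct=np.array([.531,-.339]); ex=np.array([np.cos(a),np.sin(a)]); ey=np.array([-np.sin(a),np.cos(a)])
P=[[*(ct+x*ex+y*ey),.014] for x in(-.098,.098) for y in (-.083,-.0035,.0035,.083)]; print(proj(c,P).round(0).tolist())
E
```

```text
ee_pos: [0.6136, -0.064, 0.264]
grip_force: 25.0
ee_pos: [0.5591, -0.179, 0.264]
grip_force: 25.0
ee_pos: [0.5046, -0.2939, 0.264]
grip_force: 25.0
eef_rot: [0.484, 0.875, -0.0, 0.0]
grip_force: 25.0
eef_rot: [0.319, 0.948, -0.0, 0.0]
grip_force: 25.0
eef_rot: [0.144, 0.99, -0.0, 0.0]
grip_force: 25.0
grasp pt [ 0.5053 -0.2931  0.0998] tool units BEFORE turn [-0.07  0.08  1.5 ]
closing now 1.286 turn units wz 0.03 shift AFTER turn [-0.07  0.08  1.5 ]
tilt fix wxyz(units) [-0.01  0.01 -0.  ] joints [ 1.13  0.51 -0.86  1.7   0.42  1.13  1.43]
[[144.0, 163.0], [262.0, 161.0], [272.0, 161.0], [392.0, 161.0], [180.0, 403.0], [274.0, 404.0], [283.0, 404.0], [379.0, 404.0]]
```

View pics/w3.png

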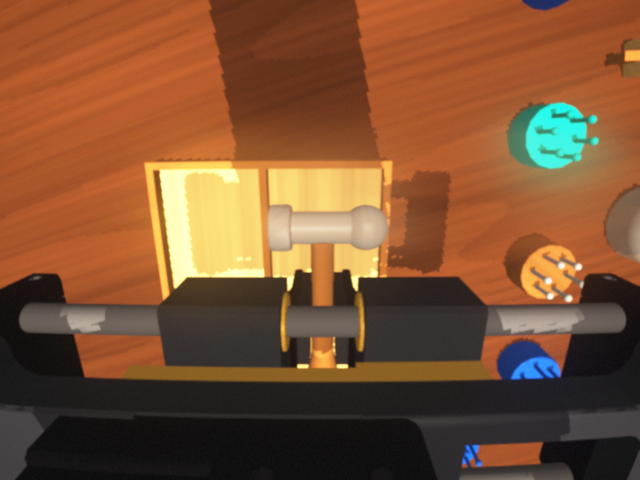

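The tray edges lie where predicted (far edge row 163, cols 147–390, partition at col 266), and the hammer is aligned over the right bay. Setting it down.

```bash
python3 -m inch '[[-0.07,0.04,0.36,0,0,0],[0,0,0.36,0,0,0],[0,0,0.36,0,0,0],[0,0,0.36,0,0,0],[0,0,0.3,0,0,0]]' | grep -E 'ee_pos|force'
python3 -m inch '[[0,0,0.05,0,0,0],[0,0,0.05,0,0,0],[0,0,0.05,0,0,0],[0,0,0,0,0,0],[0,0,0,0,0,0]]' | grep -E 'ee_pos|force'
```

```text
ee_pos: [0.5078, -0.292, 0.1907]
ft_force: [0.5, -1.1, -1.6]
grip_force: 25.0
ee_pos: [0.5086, -0.2923, 0.1877]
ft_force: [-0.1, -0.7, -0.4]
grip_force: 25.0
```

```bash
python3 -m inch '[[0,0,0.03,0,0,0],[0,0,0,0,0,0],[0,0,0,0,0,0],[0,0,0,0,0,0],[0,0,0,0,0,0]]' | grep -E 'ee_pos|force'
python3 -m inch '[[0,0,0,0,0,0],[0,0,0,0,0,0],[0,0,0,0,0,0],[0,0,0,0,0,0],[0,0,0,0,0,0]]' -0.3 | grep -E 'ee_pos|width'
python3 -m inch '[[0,0,-0.3,0,0,0],[0,0,-0.5,0,0,0],[0,0,-0.8,0,0,0],[0,0,-0.9,0,0,0],[0,0,-0.9,0,0,0]]' | grep -E 'ee_pos|width'
python3 - <<'E'
from h import *
c=cam('wrist'); cv2.imwrite('pics/w4.png',c['img']); go(.5637,-.1426,.16,.3)
E
```

```text
ee_pos: [0.5086, -0.2924, 0.1867]
ft_force: [-0.6, 1.1, 6.1]
grip_force: 27.9
ee_pos: [0.5084, -0.2933, 0.1867]
width: 0.0289
ee_pos: [0.5081, -0.2916, 0.3239]
width: 0.0306
grasp pt [ 0.5113 -0.2924  0.1675] tool units BEFORE turn [-0.17  3.96  0.18]
closing now 1.279 turn units wz 8.16 shift AFTER turn [3.19 2.36 0.19]
tilt fix wxyz(units) [-0.01  0.07  0.  ] joints [ 1.15  0.44 -0.9   1.63  0.36  1.24  1.46]
```

View pics/w4.png

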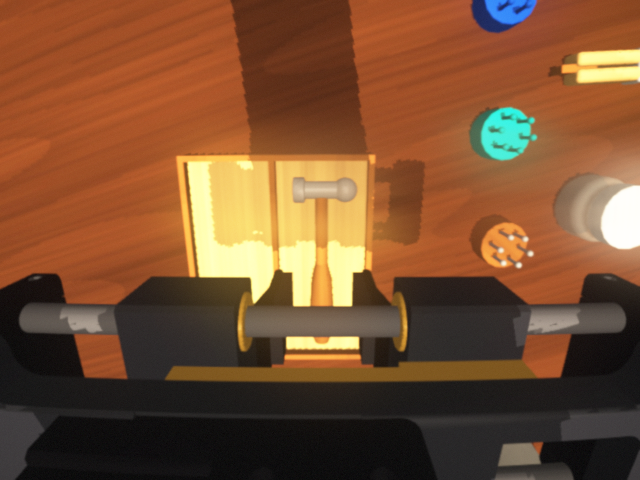

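Hammer lies flat in the bay, head (293–357,188). Next the block.

```bash
python3 -m inch '[[0,0,0,0,0,0.94],[0,0,0,0,0,0.94],[0,0,0,0,0,0.94],[0,0,0,0,0,0.94],[0,0,0,0,0,0.94]]' 0.6 | grep rot
python3 -m inch '[[0,0,0,0,0,0.93],[0,0,0,0,0,0.93],[0,0,0,0,0,0],[0,0,0,0,0,0],[0,0,0,0,0,0]]'  | grep rot
python3 - <<'E'
from h import *
go(.559,.049,.10,.492)
E
```

```text
eef_rot: [0.418, 0.908, 0.0, 0.0]
eef_rot: [0.513, 0.859, 0.0, 0.0]
grasp pt [ 0.5084 -0.292   0.1582] tool units BEFORE turn [6.9  5.16 1.45]
closing now 0.494 turn units wz 0.02 shift AFTER turn [6.92 5.14 1.45]
tilt fix wxyz(units) [0. 0. 0.] joints [ 1.05  0.41 -0.75  1.64  0.29  1.21  0.73]
```

```bash
for i in 1 2; do python3 -m inch '[[0.69,0.51,0,0,0,0],[0.69,0.51,0,0,0,0],[0.69,0.51,0,0,0,0],[0.69,0.51,0,0,0,0],[0.69,0.51,0,0,0,0]]' | grep ee_pos; done
python3 -m inch '[[0,0,0.5,0,0,0],[0,0,0.5,0,0,0],[0,0,0.4,0,0,0],[0,0,0,0,0,0],[0,0,0,0,0,0]]'  | grep ee_pos
python3 - <<'E'
from h import *
c=cam('wrist'); cv2.imwrite('pics/w5.png',c['img'])
go(.559,.049,.022,.492); print(proj(c,[[.559,.049,.036]]))
E
```

```text
ee_pos: [0.5332, -0.1209, 0.3221]
ee_pos: [0.5582, 0.0489, 0.3222]
ee_pos: [0.5581, 0.0473, 0.2657]
grasp pt [0.5585 0.0475 0.1027] tool units BEFORE turn [0.03 0.03 2.02]
closing now 0.492 turn units wz -0.0 shift AFTER turn [0.03 0.03 2.02]
tilt fix wxyz(units) [ 0. -0.  0.] joints [ 0.54  0.45 -0.86  1.76  0.38  1.11  0.05]
[[324.22598376 256.43677149]]
```

View pics/w5.png

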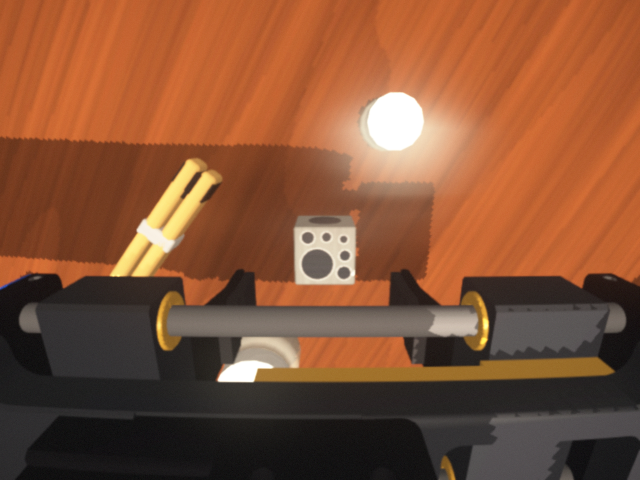

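Block is square to the fingers, centred at (324,256). Descending.

```bash
python3 -m inch '[[0.03,0.03,0.4,0,0,0],[0,0,0.4,0,0,0],[0,0,0.4,0,0,0],[0,0,0.4,0,0,0],[0,0,0.4,0,0,0]]' | grep ee_pos
for i in 1 2; do python3 -m inch '[[0,0,0,0,0,0],[0,0,0,0,0,0],[0,0,0,0,0,0],[0,0,0,0,0,0],[0,0,0,0,0,0]]' -1 45 | grep -E 'ee_pos|grip|width'; done
python3 -m inch '[[0,0,-0.2,0,0,0],[0,0,-0.4,0,0,0],[0,0,-0.7,0,0,0],[0,0,-0.8,0,0,0],[0,0,-0.4,0,0,0]]' | grep -E 'ee_pos|force|width'
python3 - <<'E'
from h import *
go(.5191,-.3793,.10,-.288)
E
```

```text
ee_pos: [0.5595, 0.0488, 0.1868]
ee_pos: [0.5592, 0.049, 0.1872]
width: 0.044
grip_force: 0.0
ee_pos: [0.5591, 0.049, 0.1869]
width: 0.0397
grip_force: 45.0
ee_pos: [0.559, 0.0495, 0.2893]
ft_force: [0.5, 0.2, -4.2]
width: 0.0398
grip_force: 45.0
grasp pt [0.5594 0.0495 0.1253] tool units BEFORE turn [-8.98 -5.95  0.63]
closing now 0.491 turn units wz 6.49 shift AFTER turn [-10.57   2.08   0.63]
tilt fix wxyz(units) [0.02 0.01 0.  ] joints [ 0.55  0.42 -0.88  1.74  0.35  1.15  0.06]
```

```bash
for i in 1 2 3; do python3 -m inch '[[-0.6,-0.4,0,0,0,0],[-0.6,-0.4,0,0,0,0],[-0.6,-0.4,0,0,0,0],[-0.6,-0.4,0,0,0,0],[-0.6,-0.4,0,0,0,0]]' | grep -E 'ee_pos|grip'; done
for i in 1 2; do python3 -m inch '[[0,0,0,0,0,0.65],[0,0,0,0,0,0.65],[0,0,0,0,0,0.65],[0,0,0,0,0,0.65],[0,0,0,0,0,0.65]]' | grep -E 'eef_rot|grip'; done
python3 - <<'E'
from h import *
go(.5191,-.3793,.027,-.288)
E
```

```text
ee_pos: [0.544, -0.0958, 0.2861]
grip_force: 45.0
ee_pos: [0.53, -0.2394, 0.2861]
grip_force: 45.0
ee_pos: [0.5159, -0.3829, 0.2859]
grip_force: 45.0
eef_rot: [0.672, 0.74, 0.0, -0.001]
grip_force: 45.0
eef_rot: [0.803, 0.596, 0.0, -0.001]
grip_force: 45.0
grasp pt [ 0.5162 -0.3812  0.1218] tool units BEFORE turn [0.06 0.06 2.37]
closing now -0.293 turn units wz -0.04 shift AFTER turn [0.07 0.06 2.37]
tilt fix wxyz(units) [-0.01 -0.01 -0.  ] joints [ 0.98  0.52 -0.56  1.53  0.29  1.18  0.08]
```

```bash
python3 -m inch '[[0.07,0.06,0.46,0,0,0],[0,0,0.46,0,0,0],[0,0,0.46,0,0,0],[0,0,0.46,0,0,0],[0,0,0.36,0,0,0]]' | grep -E 'ee_pos|force'
python3 -m inch '[[0,0,0.04,0,0,0],[0,0,0.04,0,0,0],[0,0,0.03,0,0,0],[0,0,0,0,0,0],[0,0,0,0,0,0]]' | grep -E 'ee_pos|force'
```

```text
ee_pos: [0.5192, -0.3793, 0.1963]
ft_force: [-0.1, 1.1, -4.1]
grip_force: 45.0
ee_pos: [0.52, -0.3798, 0.1946]
ft_force: [0.1, 0.5, -4.8]
grip_force: 45.0
```

```bash
python3 -m inch '[[0,0,0.04,0,0,0],[0,0,0.03,0,0,0],[0,0,0.02,0,0,0],[0,0,0,0,0,0],[0,0,0,0,0,0]]' | grep -E 'ee_pos|force'
python3 -m inch '[[0,0,0.01,0,0,0],[0,0,0,0,0,0],[0,0,0,0,0,0],[0,0,0,0,0,0],[0,0,0,0,0,0]]' 0.3 | grep -E 'ee_pos|force|width'
python3 -m inch '[[0,0,-0.3,0,0,0],[0,0,-0.5,0,0,0],[0,0,-0.8,0,0,0],[0,0,-0.9,0,0,0],[0,0,-0.9,0,0,0]]' | grep -E 'ee_pos|width'
python3 - <<'E'
from h import *
c=cam('wrist'); cv2.imwrite('pics/w6.png',c['img'])
go(.4522,.0012,.10,.196)
E
```

```text
ee_pos: [0.5199, -0.3797, 0.1909]
ft_force: [-2.2, 1.6, 6.0]
grip_force: 45.0
ee_pos: [0.5198, -0.3797, 0.1896]
ft_force: [0.1, 0.1, -0.1]
width: 0.0554
grip_force: 0.0
ee_pos: [0.5195, -0.3793, 0.3278]
width: 0.0568
grasp pt [ 0.5225 -0.3808  0.1723] tool units BEFORE turn [ 8.66 -4.43  1.74]
closing now -0.289 turn units wz -4.05 shift AFTER turn [9.71 0.13 1.81]
tilt fix wxyz(units) [ 0.08  0.03 -0.  ] joints [ 0.98  0.48 -0.57  1.47  0.27  1.26  0.09]
```

View pics/w6.png

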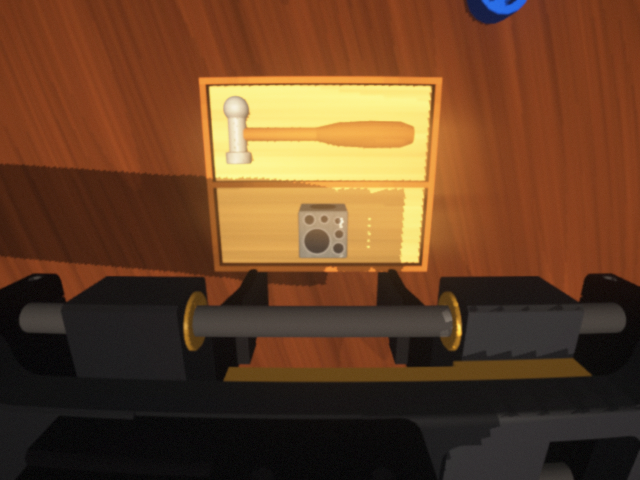

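Tray two is done: hammer flat at row ~133, block dimples up at (323,231). Next the ring clamp; its axis is at about 80°, so the fingers close at -0.178.

```bash
python3 -m inch '[[0,0,0,0,0,-0.47],[0,0,0,0,0,-0.46],[0,0,0,0,0,0],[0,0,0,0,0,0],[0,0,0,0,0,0]]' 0.2 20 | grep rot
python3 - <<'E'
from h import *
go(.4518,.0012,.10,-.178)
E
```

```text
eef_rot: [0.768, 0.641, 0.0, 0.0]
grasp pt [ 0.5197 -0.3796  0.1617] tool units BEFORE turn [ 9.06 -3.37  1.54]
closing now -0.18 turn units wz -0.01 shift AFTER turn [ 9.07 -3.36  1.54]
tilt fix wxyz(units) [ 0. -0.  0.] joints [ 1.    0.49 -0.59  1.48  0.28  1.25  0.19]
```

```bash
for i in 1 2 3; do python3 -m inch '[[0.6,-0.22,0,0,0,0],[0.6,-0.22,0,0,0,0],[0.6,-0.22,0,0,0,0],[0.6,-0.22,0,0,0,0],[0.6,-0.22,0,0,0,0]]' | grep ee_pos; done
python3 -m inch '[[0,0,0.5,0,0,0],[0,0,0.5,0,0,0],[0,0,0.5,0,0,0],[0,0,0,0,0,0],[0,0,0,0,0,0]]'  | grep ee_pos
python3 - <<'E'
from h import *
c=cam('wrist'); cv2.imwrite('pics/w7.png',c['img'])
go(.4518,.0012,.020,-.178); print(proj(c,[[.4518,.0012,.02]]))
E
```

```text
ee_pos: [0.4973, -0.2525, 0.3255]
ee_pos: [0.4752, -0.1266, 0.3256]
ee_pos: [0.4531, -0.0007, 0.3257]
ee_pos: [0.4533, -0.0018, 0.2654]
grasp pt [ 0.4538 -0.0017  0.1022] tool units BEFORE turn [ 0.06 -0.06  2.06]
closing now -0.178 turn units wz -0.0 shift AFTER turn [ 0.06 -0.06  2.06]
tilt fix wxyz(units) [-0. -0.  0.] joints [ 0.72  0.18 -0.86  2.02  0.16  1.01 -0.4 ]
[[318.786974   247.31952489]]
```

View pics/w7.png

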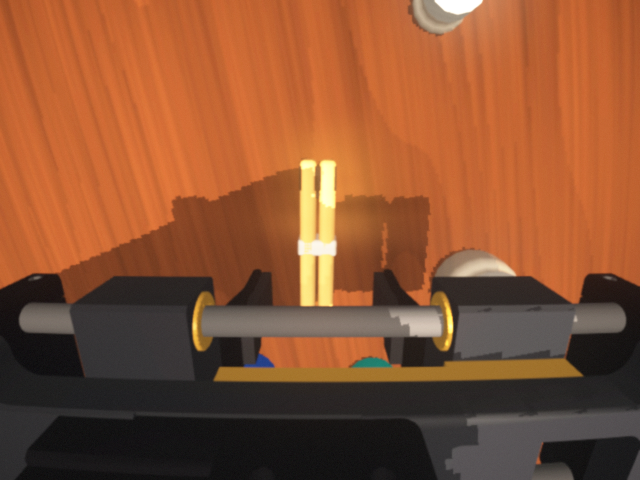

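Clamp is straight between the fingers, band at (318,247). Grasping.

```bash
python3 -m inch '[[0.06,-0.06,0.42,0,0,0],[0,0,0.42,0,0,0],[0,0,0.41,0,0,0],[0,0,0.4,0,0,0],[0,0,0.4,0,0,0]]' | grep ee_pos
for i in 1 2; do python3 -m inch '[[0,0,0,0,0,0],[0,0,0,0,0,0],[0,0,0,0,0,0],[0,0,0,0,0,0],[0,0,0,0,0,0]]' -1 25 | grep -E 'ee_pos|grip|width'; done
python3 -m inch '[[0,0,-0.2,0,0,0],[0,0,-0.4,0,0,0],[0,0,-0.7,0,0,0],[0,0,-0.8,0,0,0],[0,0,-0.4,0,0,0]]' | grep -E 'ee_pos|force|width'
python3 - <<'E'
from h import *
a=.2245; ct=np.array([.509,.338]); ex=np.array([np.cos(a),np.sin(a)]); ey=np.array([-np.sin(a),np.cos(a)])
for x,y in [(0,-.042),(.048,.0385),(-.048,.0385)]: print(x,y,ct+x*ex+y*ey)
t=ct-.042*ey; go(t[0],t[1],.10,-1.346)
E
```

```text
ee_pos: [0.4525, 0.0006, 0.1843]
ee_pos: [0.4518, 0.0006, 0.1842]
width: 0.0266
grip_force: 16.3
ee_pos: [0.4519, 0.0007, 0.1842]
width: 0.027
grip_force: 25.0
ee_pos: [0.4521, 0.0014, 0.287]
ft_force: [0.6, -0.7, 1.3]
width: 0.0266
grip_force: 25.0
0 -0.042 [0.51835    0.29705397]
0.048 0.0385 [0.54722464 0.38621957]
-0.048 0.0385 [0.45363371 0.36484815]
grasp pt [0.4526 0.0014 0.123 ] tool units BEFORE turn [7.56 0.31 0.58]
closing now -0.177 turn units wz 9.74 shift AFTER turn [ 3.25 -6.84  0.57]
tilt fix wxyz(units) [ 0.02 -0.   -0.  ] joints [ 0.74  0.14 -0.88  2.    0.12  1.05 -0.37]
```

```bash
for i in 1 2; do python3 -m inch '[[0.75,0.03,0,0,0,0],[0.75,0.03,0,0,0,0],[0.75,0.03,0,0,0,0],[0.75,0.03,0,0,0,0],[0.75,0.03,0,0,0,0]]' | grep -E 'ee_pos|grip'; done
for i in 1 2 3; do python3 -m inch '[[0,0,0,0,0,0.65],[0,0,0,0,0,0.65],[0,0,0,0,0,0.65],[0,0,0,0,0,0.65],[0,0,0,0,0,0.65]]' | grep -E 'eef_rot|grip'; done
python3 - <<'E'
from h import *
go(.5183,.297,.0245,-1.346)
c=cam('wrist'); cv2.imwrite('pics/w8.png',c['img'])
a=.2245; ct=np.array([.509,.338]); ex=np.array([np.cos(a),np.sin(a)]); ey=np.array([-np.sin(a),np.cos(a)])
P=[[*(ct+x*ex+y*ey),.014] for x in(-.098,.098) for y in (-.083,-.0035,.083)]; print(proj(c,P).round(0).tolist())
E
```

```text
ee_pos: [0.4841, 0.1486, 0.2842]
grip_force: 25.0
ee_pos: [0.5167, 0.2952, 0.284]
grip_force: 25.0
eef_rot: [0.878, 0.479, -0.0, -0.0]
grip_force: 25.0
eef_rot: [0.954, 0.3, 0.0, -0.0]
grip_force: 25.0
eef_rot: [0.994, 0.109, -0.0, -0.0]
grip_force: 25.0
grasp pt [0.5164 0.2939 0.1201] tool units BEFORE turn [ 0.06 -0.06  2.39]
closing now -1.352 turn units wz -0.05 shift AFTER turn [ 0.06 -0.07  2.39]
tilt fix wxyz(units) [-0.  0. -0.] joints [-0.06  0.44 -0.67  1.66  0.3   1.14 -2.16]
[[367.0, 350.0], [274.0, 350.0], [173.0, 349.0], [376.0, 103.0], [261.0, 103.0], [140.0, 106.0]]
```

View pics/w8.png

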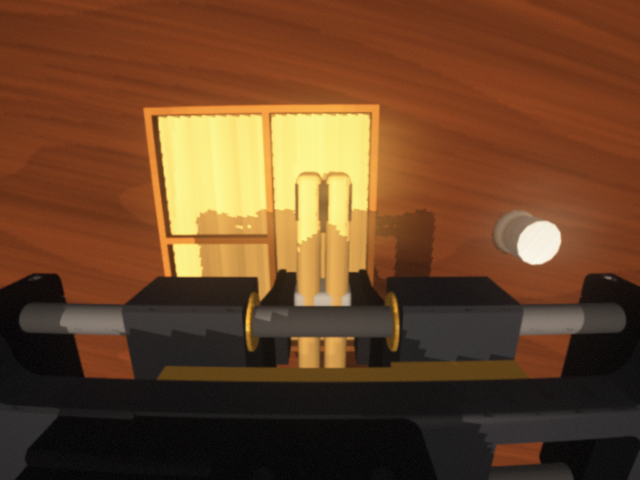

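The tray sits about 3 mm nearer than predicted (corners seen at (379,106) and (146,109)). The clamp is therefore already centred over the long bay, so I'm lowering it straight down.

```bash
python3 -m inch '[[0,0,0.47,0,0,-0.05],[0,0,0.47,0,0,0],[0,0,0.47,0,0,0],[0,0,0.47,0,0,0],[0,0,0.3,0,0,0]]' | grep -E 'ee_pos|force'
python3 -m inch '[[0,0,0.06,0,0,0],[0,0,0.05,0,0,0],[0,0,0.04,0,0,0],[0,0,0,0,0,0],[0,0,0,0,0,0]]' | grep -E 'ee_pos|force'
```

```text
ee_pos: [0.5161, 0.2935, 0.1949]
ft_force: [0.0, 0.1, -0.5]
grip_force: 25.0
ee_pos: [0.5168, 0.2941, 0.1912]
ft_force: [-0.3, 0.2, -0.5]
grip_force: 25.0
```

```bash
python3 -m inch '[[0,0,0.04,0,0,0],[0,0,0.03,0,0,0],[0,0,0.01,0,0,0],[0,0,0,0,0,0],[0,0,0,0,0,0]]' | grep -E 'ee_pos|force'
python3 -m inch '[[0,0,0,0,0,0],[0,0,0,0,0,0],[0,0,0,0,0,0],[0,0,0,0,0,0],[0,0,0,0,0,0]]' -0.2 | grep -E 'ee_pos|force|width'
python3 -m inch '[[0,0,-0.3,0,0,0],[0,0,-0.5,0,0,0],[0,0,-0.8,0,0,0],[0,0,-0.9,0,0,0],[0,0,-0.9,0,0,0]]' | grep -E 'ee_pos|width'
python3 - <<'E'
from h import *
go(.5562,.141,.10,-1.346)
E
```

```text
ee_pos: [0.5167, 0.2942, 0.1883]
ft_force: [-2.4, -1.6, 9.9]
grip_force: 25.0
ee_pos: [0.5165, 0.2939, 0.187]
ft_force: [-0.0, 0.5, 0.2]
width: 0.0346
grip_force: 0.0
ee_pos: [0.5161, 0.294, 0.3253]
width: 0.0347
grasp pt [0.516  0.294  0.1613] tool units BEFORE turn [0.11 3.95 1.53]
closing now -1.341 turn units wz 0.04 shift AFTER turn [0.13 3.95 1.53]
tilt fix wxyz(units) [-0.  0. -0.] joints [-0.04  0.4  -0.69  1.62  0.27  1.22 -2.13]
```

```bash
python3 -m inch '[[0.03,0.79,0,0,0,0],[0.03,0.79,0,0,0,0],[0.03,0.79,0,0,0,0],[0.03,0.79,0,0,0,0],[0,0.79,0,0,0,0]]' 0.6 | grep ee_pos
python3 -m inch '[[0,0,0.5,0,0,0],[0,0,0.5,0,0,0],[0,0,0.5,0,0,0],[0,0,0,0,0,0],[0,0,0,0,0,0]]'  | grep ee_pos
python3 - <<'E'
from h import *
c=cam('wrist'); cv2.imwrite('pics/w9.png',c['img'])
go(.5562,.141,.0205); print(proj(c,[[.5562,.141,.036]]))
E
```

```text
ee_pos: [0.5572, 0.1398, 0.3242]
ee_pos: [0.5568, 0.1412, 0.2634]
grasp pt [0.5573 0.1416 0.1004] tool units BEFORE turn [-0.03  0.01  2.  ]
tilt fix wxyz(units) [-0.   -0.01 -0.  ] joints [ 0.18  0.41 -0.62  1.73  0.27  1.08 -1.87]
[[321.52928123 261.30079462]]
```

View pics/w9.png

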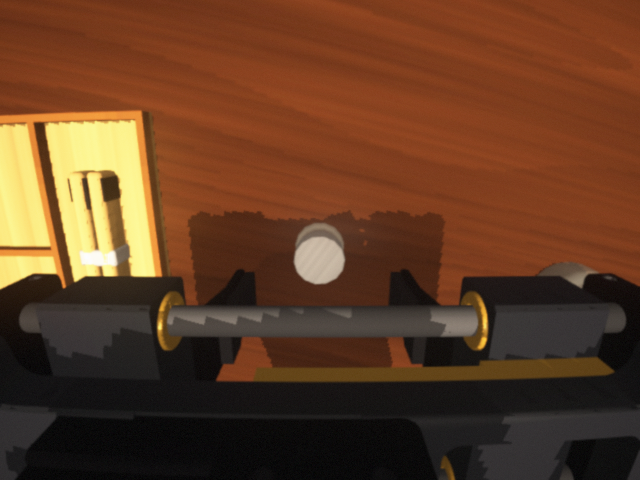

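Small jar cap is centred at (320,260). Grasping it and carrying it to the far small bay.

```bash
python3 -m inch '[[-0.03,0,0.4,0,0,0],[0,0,0.4,0,0,0],[0,0,0.4,0,0,0],[0,0,0.4,0,0,0],[0,0,0.4,0,0,0]]' | grep ee_pos
for i in 1 2; do python3 -m inch '[[0,0,0,0,0,0],[0,0,0,0,0,0],[0,0,0,0,0,0],[0,0,0,0,0,0],[0,0,0,0,0,0]]' -1 20 | grep -E 'ee_pos|grip|width'; done
python3 -m inch '[[0,0,-0.2,0,0,0],[0,0,-0.4,0,0,0],[0,0,-0.7,0,0,0],[0,0,-0.8,0,0,0],[0,0,-0.4,0,0,0]]' | grep -E 'ee_pos|force|width'
python3 - <<'E'
from h import *
go(.546,.383,.10,-1.346)
E
```

```text
ee_pos: [0.5567, 0.1413, 0.1845]
ee_pos: [0.5561, 0.141, 0.184]
width: 0.0442
grip_force: 0.0
ee_pos: [0.556, 0.141, 0.1835]
width: 0.0337
grip_force: 20.0
ee_pos: [0.5563, 0.1413, 0.2868]
ft_force: [0.9, 0.3, -0.8]
width: 0.0336
grip_force: 20.0
grasp pt [0.5568 0.1414 0.1228] tool units BEFORE turn [ 1.11 -5.94  0.57]
closing now -1.342 turn units wz 0.04 shift AFTER turn [ 1.08 -5.95  0.57]
tilt fix wxyz(units) [-0.   -0.03  0.  ] joints [ 0.19  0.39 -0.63  1.71  0.25  1.12 -1.85]
```

```bash
for i in 1 2; do python3 -m inch '[[0.11,-0.6,0,0,0,0],[0.11,-0.6,0,0,0,0],[0.11,-0.6,0,0,0,0],[0.11,-0.6,0,0,0,0],[0.11,-0.6,0,0,0,0]]' | grep -E 'ee_pos|grip'; done
python3 -m inch '[[0,0,0.45,0,0,0],[0,0,0.45,0,0,0],[0,0,0.45,0,0,0],[0,0,0.45,0,0,0],[0,0,0.35,0,0,0]]' | grep -E 'ee_pos|force'
python3 - <<'E'
from h import *
go(.546,.383,.0238,-1.346)
E
```

```text
ee_pos: [0.5499, 0.2637, 0.2834]
grip_force: 20.0
ee_pos: [0.5441, 0.3856, 0.2832]
grip_force: 20.0
ee_pos: [0.5441, 0.3842, 0.1957]
ft_force: [-0.6, -0.4, -1.2]
grip_force: 20.0
grasp pt [0.5439 0.3841 0.0317] tool units BEFORE turn [0.05 0.04 0.2 ]
closing now -1.342 turn units wz 0.03 shift AFTER turn [0.05 0.04 0.2 ]
tilt fix wxyz(units) [0.01 0.01 0.  ] joints [-0.25  0.68 -0.61  1.52  0.42  1.08 -2.3 ]
```

```bash
python3 -m inch '[[0.05,0.04,0.08,0,0,0],[0,0,0.06,0,0,0],[0,0,0.04,0,0,0],[0,0,0.02,0,0,0],[0,0,0,0,0,0]]' | grep -E 'ee_pos|force'
python3 -m inch '[[0,0,0.01,0,0,0],[0,0,0,0,0,0],[0,0,0,0,0,0],[0,0,0,0,0,0],[0,0,0,0,0,0]]' | grep -E 'ee_pos|force'
```

```text
ee_pos: [0.5468, 0.3837, 0.19]
ft_force: [-0.2, 1.1, 0.0]
grip_force: 20.0
ee_pos: [0.5466, 0.3835, 0.1888]
ft_force: [0.2, -0.2, -1.0]
grip_force: 20.0
```

```bash
python3 -m inch '[[0,0,0.03,0,0,0],[0,0,0.01,0,0,0],[0,0,0,0,0,0],[0,0,0,0,0,0],[0,0,0,0,0,0]]' | grep -E 'ee_pos|force'
python3 -m inch '[[0,0,0,0,0,0],[0,0,0,0,0,0],[0,0,0,0,0,0],[0,0,0,0,0,0],[0,0,0,0,0,0]]' 0.0 | grep -E 'ee_pos|force|width'
python3 -m inch '[[0,0,-0.3,0,0,0],[0,0,-0.5,0,0,0],[0,0,-0.8,0,0,0],[0,0,-0.9,0,0,0],[0,0,-0.9,0,0,0]]' | grep -E 'ee_pos|width'
python3 - <<'E'
from h import *
go(.5637,-.1426,.16,-1.346)
E
```

```text
ee_pos: [0.5467, 0.3836, 0.1876]
ft_force: [-1.4, -1.0, 5.2]
grip_force: 20.0
ee_pos: [0.5466, 0.3834, 0.1869]
ft_force: [-0.3, 0.0, -0.6]
width: 0.0434
grip_force: 0.0
ee_pos: [0.5462, 0.3834, 0.3253]
width: 0.0435
grasp pt [0.5461 0.3834 0.1613] tool units BEFORE turn [-2.56 12.91  0.03]
closing now -1.342 turn units wz 0.04 shift AFTER turn [-2.5  12.92  0.03]
tilt fix wxyz(units) [-0.  0.  0.] joints [-0.22  0.56 -0.66  1.41  0.34  1.29 -2.24]
```

```bash
for i in 1 2 3 4; do python3 -m inch '[[-0.13,0.645,0,0,0,0],[-0.13,0.645,0,0,0,0],[-0.13,0.645,0,0,0,0],[-0.13,0.645,0,0,0,0],[-0.13,0.645,0,0,0,0]]' 0.33 | grep ee_pos; done
python3 -m inch '[[0,0,0.5,0,0,0],[0,0,0.4,0,0,0],[0,0,0,0,0,0],[0,0,0,0,0,0],[0,0,0,0,0,0]]'  | grep ee_pos
python3 - <<'E'
from h import *
c=cam('wrist'); cv2.imwrite('pics/w10.png',c['img'])
u,v=proj(c,[[.5637,-.1426,.024]])[0]; print(u,v)
x0,y0=int(u-70),int(v-60); cr=c['img'][y0:min(y0+120,278),x0:x0+140]
h=cv2.cvtColor(cr,cv2.COLOR_BGR2HSV); print('median far/centre hsv',np.median(h[:20].reshape(-1,3),0),h[60,70-5],h[50,75])
m=((h[...,2]>165)&(h[...,0]<25)&(h[...,1]>80)).astype(np.uint8); m=cv2.morphologyEx(m,cv2.MORPH_CLOSE,np.ones((7,7)))
for k in cv2.findContours(m,0,1)[0]:
    if cv2.contourArea(k)>200: 
        w=ray(c,k.reshape(-1,2)+[x0,y0],.024)[:,:2].astype(np.float32); print(cv2.boundingRect(k),cv2.minEnclosingCircle(w))
go(.5637,-.1426,.0205)
E
```

```text
ee_pos: [0.5503, 0.2509, 0.3242]
ee_pos: [0.5543, 0.1194, 0.3242]
ee_pos: [0.5582, -0.0121, 0.3242]
ee_pos: [0.5622, -0.1436, 0.3242]
ee_pos: [0.5627, -0.1421, 0.2886]
322.08687879485166 243.43848165544304
median far/centre hsv [  9. 170. 185.] [ 13 186 195] [ 12 147 179]
(0, 0, 140, 83) ((0.596588134765625, -0.13456007838249207), 0.051267314702272415)
grasp pt [ 0.5631 -0.1422  0.1247] tool units BEFORE turn [0.01 0.01 2.61]
tilt fix wxyz(units) [ 0.01 -0.01  0.  ] joints [ 0.58  0.37 -0.49  1.7   0.19  1.12 -1.31]
```

```bash
python3 - <<'E'
from h import *
c=cam('wrist'); x0,y0=240,175
cr=c['img'][y0:278,x0:400]; h=cv2.cvtColor(cr,cv2.COLOR_BGR2HSV)
for name,g in [('S',h[...,1]),('H',cv2.convertScaleAbs(h[...,0],alpha=6)),('gray',cv2.cvtColor(cr,cv2.COLOR_BGR2GRAY))]:
    o=cv2.HoughCircles(cv2.medianBlur(np.ascontiguousarray(g),5),cv2.HOUGH_GRADIENT,1,40,param1=60,param2=12,minRadius=22,maxRadius=40)
    if o is not None:
        for a in o[0][:2]: print(name,a+[x0,y0,0],ray(c,a[:2]+[x0,y0],.024)[0])
t=c['img'][195:278:7,322]; print(t.tolist())
t=c['img'][243,270:380:7]; print(t.tolist())
E
```

```text
H [323.5        238.5         27.10000038] [ 0.5678509  -0.14285381  0.024     ]
gray [323.5        238.5         26.79999924] [ 0.5678509  -0.14285381  0.024     ]
[[54, 92, 179], [58, 102, 195], [43, 76, 139], [75, 170, 249], [56, 109, 186], [89, 125, 181], [51, 109, 188], [55, 115, 198], [52, 115, 196], [94, 112, 132], [178, 203, 215], [29, 53, 102]]
[[45, 69, 119], [42, 67, 122], [39, 64, 122], [37, 64, 122], [52, 116, 197], [53, 117, 202], [55, 116, 198], [52, 114, 196], [49, 103, 182], [48, 104, 185], [104, 138, 187], [53, 119, 203], [35, 64, 124], [36, 66, 125], [38, 66, 125], [38, 64, 124]]
```

```bash
python3 - <<'E'
from h import *
go(.566,-.1427,.0205)
E
python3 -m inch '[[0.06,0,0.5,0,0,0],[0,0,0.5,0,0,0],[0,0,0.5,0,0,0],[0,0,0.5,0,0,0],[0,0,0.4,0,0,0]]' | grep -E 'ee_pos|force'
python3 -m inch '[[0,0,0.1,0,0,0],[0,0,0.08,0,0,0],[0,0,0,0,0,0],[0,0,0,0,0,0],[0,0,0,0,0,0]]' | grep -E 'ee_pos|force'
```

```text
grasp pt [ 0.5631 -0.1423  0.1246] tool units BEFORE turn [0.06 0.02 2.6 ]
tilt fix wxyz(units) [ 0.01 -0.01  0.  ] joints [ 0.58  0.37 -0.49  1.7   0.19  1.12 -1.31]
ee_pos: [0.5648, -0.1419, 0.1907]
ft_force: [0.7, 0.5, -0.4]
grip_force: 0.0
ee_pos: [0.5652, -0.1422, 0.1853]
ft_force: [0.2, -0.2, 0.7]
grip_force: 0.0
```

```bash
for i in 1 2; do python3 -m inch '[[0,0,0,0,0,0],[0,0,0,0,0,0],[0,0,0,0,0,0],[0,0,0,0,0,0],[0,0,0,0,0,0]]' -1 20 | grep -E 'ee_pos|grip|width'; done
python3 -m inch '[[0,0,-0.2,0,0,0],[0,0,-0.4,0,0,0],[0,0,-0.7,0,0,0],[0,0,-0.8,0,0,0],[0,0,-0.5,0,0,0]]' | grep -E 'ee_pos|force|width'
python3 - <<'E'
from h import *
go(.4526,.3618,.12,-1.346)
E
```

```text
ee_pos: [0.5648, -0.1422, 0.1843]
width: 0.0416
grip_force: 20.0
ee_pos: [0.5648, -0.1421, 0.1843]
width: 0.0416
grip_force: 20.0
ee_pos: [0.565, -0.1418, 0.291]
ft_force: [0.6, 0.2, -0.2]
width: 0.0415
grip_force: 20.0
grasp pt [ 0.5654 -0.1418  0.127 ] tool units BEFORE turn [  0.11 -12.9    0.17]
closing now -1.342 turn units wz 0.04 shift AFTER turn [  0.06 -12.9    0.17]
tilt fix wxyz(units) [ 0.01 -0.02 -0.  ] joints [ 0.58  0.37 -0.5   1.69  0.19  1.12 -1.32]
```

```bash
for i in 1 2 3 4; do python3 -m inch '[[0,-0.645,0,0,0,0],[0,-0.645,0,0,0,0],[0,-0.645,0,0,0,0],[0,-0.645,0,0,0,0],[0,-0.645,0,0,0,0]]' | grep -E 'ee_pos|grip'; done
python3 -m inch '[[0,0,0.45,0,0,0],[0,0,0.45,0,0,0],[0,0,0.45,0,0,0],[0,0,0.45,0,0,0],[0,0,0.35,0,0,0]]' | grep -E 'ee_pos|force'
python3 - <<'E'
from h import *
go(.4526,.3618,.0245,-1.346)
E
```

```text
ee_pos: [0.5348, -0.0152, 0.2882]
grip_force: 20.0
ee_pos: [0.5055, 0.1104, 0.2882]
grip_force: 20.0
ee_pos: [0.4763, 0.236, 0.2882]
grip_force: 20.0
ee_pos: [0.4471, 0.3616, 0.2881]
grip_force: 20.0
ee_pos: [0.4473, 0.3602, 0.2006]
ft_force: [0.2, 0.0, -0.0]
grip_force: 20.0
grasp pt [0.4472 0.3601 0.0366] tool units BEFORE turn [ 0.14 -0.01  0.3 ]
closing now -1.342 turn units wz 0.03 shift AFTER turn [ 0.14 -0.01  0.3 ]
tilt fix wxyz(units) [ 0.    0.01 -0.  ] joints [-0.2   0.52 -0.69  1.77  0.39  0.99 -2.38]
```

```bash
python3 -m inch '[[0.14,0,0.08,0,0,0],[0,0,0.08,0,0,0],[0,0,0.08,0,0,0],[0,0,0.04,0,0,0],[0,0,0,0,0,0]]' | grep -E 'ee_pos|force'
python3 -m inch '[[0,0,0.01,0,0,0],[0,0,0,0,0,0],[0,0,0,0,0,0],[0,0,0,0,0,0],[0,0,0,0,0,0]]' | grep -E 'ee_pos|force'
```

```text
ee_pos: [0.4532, 0.3618, 0.1911]
ft_force: [-0.8, -0.4, -0.7]
grip_force: 20.0
ee_pos: [0.4531, 0.3618, 0.1905]
ft_force: [-0.2, 0.3, -0.2]
grip_force: 20.0
```

```bash
python3 -m inch '[[0,0,0.03,0,0,0],[0,0,0.02,0,0,0],[0,0,0.01,0,0,0],[0,0,0,0,0,0],[0,0,0,0,0,0]]' | grep -E 'ee_pos|force'
python3 -m inch '[[0,0,0,0,0,0],[0,0,0,0,0,0],[0,0,0,0,0,0],[0,0,0,0,0,0],[0,0,0,0,0,0]]' 0.07 | grep -E 'ee_pos|force|width'
python3 -m inch '[[0,0,-0.2,0,0,0],[0,0,-0.3,0,0,0],[0,0,-0.8,0,0,0],[0,0,-0.9,0,0,0],[0,0,-0.9,0,0,0]]' | grep -E 'ee_pos|force|width'
for i in 1 2; do python3 -m inch '[[-0.4,0.5,-0.4,0,0,0],[-0.4,0.5,-0.4,0,0,0],[-0.4,0.5,-0.4,0,0,0],[-0.4,0.5,-0.4,0,0,0],[-0.4,0.5,-0.4,0,0,0]]' | grep -E 'ee_pos|time'; done
python3 - <<'E'
from h import *
c=cam('wrist'); t=cam('top'); s=cam('side')
tt=cv2.resize(t['img'][150:330,100:560],(800,313)); a=cv2.resize(c['img'],(373,280)); b=cv2.resize(s['img'][100:480,150:640],(361,280))
cv2.imwrite('pics/fin.png',np.vstack([tt,np.hstack([a,b,np.zeros((280,66,3),np.uint8)])]))
E
```

```text
ee_pos: [0.4531, 0.3618, 0.1883]
ft_force: [-2.0, -1.7, 5.0]
grip_force: 20.0
ee_pos: [0.4531, 0.3617, 0.1878]
ft_force: [0.9, -0.4, -0.2]
width: 0.047
grip_force: 0.0
ee_pos: [0.4527, 0.3617, 0.3143]
ft_force: [0.9, 0.9, -0.2]
width: 0.0464
grip_force: 0.0
time: 41.17
ee_pos: [0.3968, 0.2456, 0.3935]
time: 41.58
ee_pos: [0.3411, 0.1302, 0.4738]
```

View pics/fin.png

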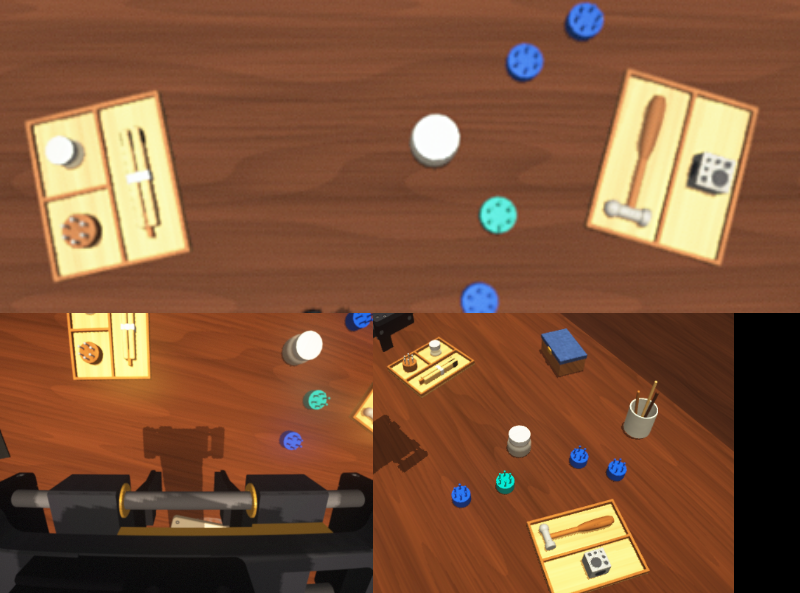

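The final montage shows every part in its bay:
- **Three-bay tray:** jar (62,150), burr stand (80,231), clamp (138,178).
- **Two-bay tray:** hammer (640,160), block (714,172).
- **Large jar:** unmoved at (435,140).

Handing in.

```bash
python3 -m inch '[[0,0,0,0,0,0],[0,0,0,0,0,0],[0,0,0,0,0,0],[0,0,0,0,0,0],[0,0,0,0,0,0]]' | grep time
python3 -c "
from bench import job
print(job.close_job())"
```

```text
time: 42.15
the job is handed in; nothing more can be done
None
```

I made up both trays as specified and handed the job in at about 42 s of the 128 s allowed; the last pictures show every part in its bay and the large jar where it was, but the hand-in gave no verdict.

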